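Tip the antenna adapters out of their tilt-out bin

TASK

Two identical tilt-out bins stand on the shelf of the uplink van. Take the one that holds the two long barrel-shaped antenna adapters by the bar above it, pull it forward all the way to its stop so that both adapters tip out into the catch tray in front of it, and leave it tipped forward. Leave the other bin, with the short hex nuts, shut.

Things in the scene. Friction and masses are not known exactly. Their poses are not given: they have to be found in the camera images.
- rack_a: Fixed aluminium stand of the adapters' bin, 122 mm wide in y. Origin on the shelf under the middle of the bin's pivot, which runs along y 85 mm up; x points to the bin's back, away from the robot. Side cheeks 102 mm high. Its open catch tray: inside x -195 to -6, y -56 to 56 mm, floor z 6 mm, walls 50 mm (back one 38). The bin: plastic scoop 96 mm wide, 77 mm deep, walls 60 mm, sloping lip in front.
- bar_a (a point): Middle of the bin's pull bar: round steel, 10 mm thick, 64 mm long along the pivot, on a rod at each end, 65 mm clear above the back wall. With the bin shut it is at x 75, y 0, z 210 mm in rack_a (75 mm behind, 125 mm above the pivot), and it swings about the pivot at 146 mm radius. Can be taken from above, one finger before and one behind it; it can turn between the fingers.
- bin_a (a joint): Pivot of the bin with the adapters, rad: 0 shut (resting back), grows as its top swings forward (to rack_a's -x), 1.5 at its forward stop, where the bar is at x -119, z 169 mm in rack_a. The pivot is stiff: 3 to 5 N at the bar moves the bin, and it stays wherever it is left.
- adapter1_center (a point): Centre of one loose grey aluminium barrel adapter lying in the bin: 52 mm long (along its y), barrel 19 mm thick, with a hexagonal collar in the middle 24 mm across flats and 18 mm long; 60 g.
- adapter2_center (a point): Centre of the other adapter, the same in shape.
- bin_b (a joint): Pivot of the other, identical bin on its own stand beside the first (either side), which holds two short hex nuts (22 mm across, 22 mm high): 0 shut. To be left shut.
Not all that is in view belongs to the job. Leave any blue, pink or purple look-alike of the part that bears adapter2_center alone.

How it is judged:
By the outcome, as a careful person would: the job done as asked, in the order asked, and still so for the second after the job is handed in, with the robot touching nothing.
It also fails if it takes over 42 s, if anything falls off the work surface, if the arm or the gripper's body presses on something with over 40 N, if the wrist force passes 120 N, or if a joint passes its speed limit or range.

ROBOT

A 7-joint arm with a two-finger parallel gripper is mounted at the origin on the work surface. World frame = base frame: x ahead of the robot, y to its left, z up, the work surface at z = 0. Lengths are in m, angles in rad, forces in N, time in s.
With the tool pointing down it reaches from about 0.425 to 0.875 m from the base axis. Payload 4.7 kg.
Tool frame: the origin (TCP) lies on the centre line of the jaws, within the pads' length; the fingertips stand 19 mm ahead of it and the grasp point (between the pads) is the TCP; x points along the fingers, z is the direction in which the jaws open and shut, and the axes are right-handed (so a half turn about x gives the same grasp; the last joint's range is limited). The gripper opens to 87 mm and grips with 3 to 60 N. Pads are 19 mm wide; open, the fingers measure 117 mm over their backs; the gripper's body (75 mm by 190 mm) begins 51 mm behind the grasp point.
Start: joints at [-1.259, 0.321, -0.07, 1.45, 0.023, 1.371, -0.057], TCP at [0.191, 0.621, 0.242] pointing down, gripper open.
Joint ranges: [-2.86, 2.86], [-0.3, 2.09], [-1.38, 1.24], [0.06, 2.45], [-1.56, 4.7], [0.09, 2.05], [-2.69, 2.69]. Speed limits (rad/s): [2.57, 2.57, 3.14, 3.14, 3.14, 3.14, 3.14].

INTERFACE

Orientations are given as a rotation vector (axis times angle).
In Python, from bench import get_state, get_image, camera_info, close_job gives the robot as it stands.
- The arm moves only by the tool jog_arm, never from a script. Its argument "targets" is a list of rows, each a list of 7 numbers: the turn, a rotation vector about the tool's x, y, z in degrees, then the shift along the tool's x, y, z in cm, then the finger opening in cm, from 0 to 8.7. In form: [[wx, wy, wz, tx, ty, tz, jaw], ...]. A call has 1 to 10 rows; each row shifts and turns the commanded pose from where the row before left it, along the tool's axes as they then stand; what a row does not reach is not made up. A row lasts 1/8 s, in which the tool goes at most 62.5 mm and 10.7 degrees, less where a joint would pass 70% of its speed; a pose out of reach is approached as far as the arm can. A call is refused whole if a number of a shift passes 6.25 or a number of a turn 10.7, either way. A call with a gripper value outside its range is refused whole. The fingers move at their own pace and stop on an object; "squeeze" is the grip in N (left out, the last holds). Time passes only in rows, so rows that do not move let the fingers close. It gives the time, the measured TCP pose, the force and the opening at its end, in the units of the state.
- get_state(): the state, without advancing time (a new reading comes with each control period).
- get_image(name): name is "scene" or "side" or "wrist"; returns (picture, depth): 480x640x3 uint8, red, green, blue; 480x640 float32, m along the optical axis (not along the pixel's ray), 0 where there is no reading.
- camera_info(name): a dict with "intrinsics" (3x3 intrinsics, pixels), "world_from_camera" (4x4, takes a point from camera to world coordinates); the wrist camera has in their place "mount" (4x4, takes a point from camera to tool coordinates, whose origin is the TCP and whose axes are the tool frame's). Camera axes: x right, y up, looking along -z (the intrinsics and any distortion apply to the point x, -y, -z); pixel columns grow to the right and rows downward; lengths in m; the calibration is good to about 2 mm. A picture is of the moment at which its call begins: read the wrist's pose just before it. camera_info takes no time and is no camera call.
- close_job(): hands the job in, once; it reports no verdict.
The state is a dict: "time": time; "joint_positions": joint angles; "qd": joint speeds; "joint_torque": joint torques, N m; "position": TCP position; "tool_rot": TCP orientation; "ft_force": force on the tool from outside, world axes, zero at the start; "torque": the same for the moment, N m; "grip_width": opening from 0.0 (shut) to 1.0 (fully open).
Only numpy, scipy, OpenCV 4.12 (cv2) and the standard library are available. Lean on these libraries where they do the work, as an engineer would, in place of code of your own. Each camera call takes 0.05 s, during which the arm holds its last target.

## Working session

There is one attempt and no reset: what is moved stays moved. The work goes in short steps, Python scripts to look and compute and a tool call to move; the robot and the scene stay as the last step left them, time stands still between calls to the robot, and variables do not carry over. Pictures are saved under pics/ and viewed, and the job is handed in when it is done.

Besides the shell and the picture viewer there is one more tool, called after "Request:" as name(argument=value, ...), one argument or row to a line, values as JSON. jog_arm: Moves the arm, as the interface text tells. Its arguments: {"type":"object","properties":{"targets":{"type":"array"},"squeeze":{"type":"number"}},"required":["targets"]}

```bash
mkdir -p pics
cat > h.py <<'E'
import numpy as np,cv2
from bench import *
def snap(n,f):
    im,d=get_image(n); cv2.imwrite(f'pics/{f}.png',im[:,:,::-1]); np.save(f'pics/{f}.npy',d); return im,d
def pw(n,d,u,v,T=None):
    c=camera_info(n);K=np.array(c['intrinsics'])
    z=d[v,u]; p=np.array([(u-K[0,2])/K[0,0]*z,-(v-K[1,2])/K[1,1]*z,-z,1])
    if T is None: T=np.array(c['world_from_camera'])
    return (T@p)[:3]
E
python3 - <<'E'
from h import *
print(get_state())
for n in('scene','side'):
    snap(n,n+'0'); print(camera_info(n))
E
```

```text
{'time': 0.0, 'joint_positions': array([-1.25892311,  0.32183699, -0.0701132 ,  1.45168812,  0.02261798,
        1.37077767, -0.05687322]), 'qd': array([ 0.00202467,  0.00045532, -0.00076481,  0.00039196,  0.00039008,
       -0.00075737,  0.00168411]), 'joint_torque': array([-6.85493262e-06, -4.91280770e+01, -4.04038802e-01, -3.12529707e+01,
       -6.40626275e-02,  4.36822919e-02,  1.70155240e-04]), 'position': array([0.19058792, 0.62088908, 0.24044603]), 'tool_rot': array([-0.98839949,  1.33696491,  0.98636209]), 'ft_force': array([-0.19388508, -0.24076699,  0.77093196]), 'torque': array([ 0.09143079, -0.00869694, -0.00014711]), 'grip_width': 1.0043264174616848}
{'intrinsics': array([[520.49158525,   0.        , 324.17749383],
       [  0.        , 520.49158525, 241.29365249],
       [  0.        ,   0.        ,   1.        ]]), 'world_from_camera': array([[ 0.39275839, -0.56004839,  0.7294427 ,  1.46271983],
       [ 0.91963242,  0.23561929, -0.31426066, -0.33032797],
       [ 0.00413041,  0.79424766,  0.60758011,  0.81008092],
       [ 0.        ,  0.        ,  0.        ,  1.        ]])}
{'intrinsics': array([[457.08908443,   0.        , 322.54985778],
       [  0.        , 457.08908443, 240.2857322 ],
       [  0.        ,   0.        ,   1.        ]]), 'world_from_camera': array([[-0.78365043,  0.42935073, -0.44894316,  0.34185222],
       [-0.62112527, -0.53019779,  0.57714271,  0.45082682],
       [ 0.00976797,  0.73112807,  0.68217031,  0.65501303],
       [ 0.        ,  0.        ,  0.        ,  1.        ]])}
```

View pics/scene0.png

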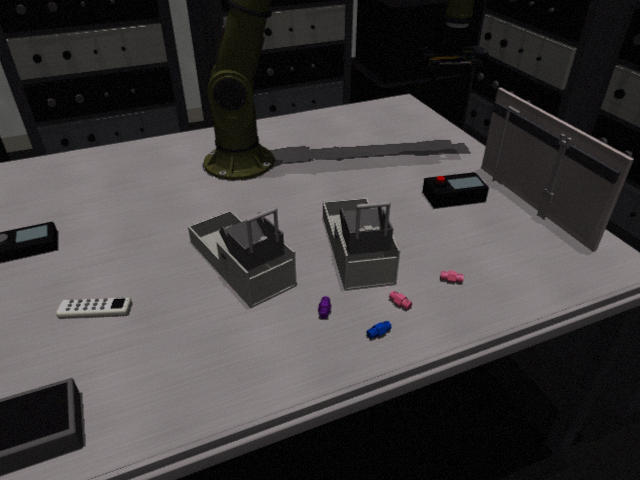

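View pics/side0.png

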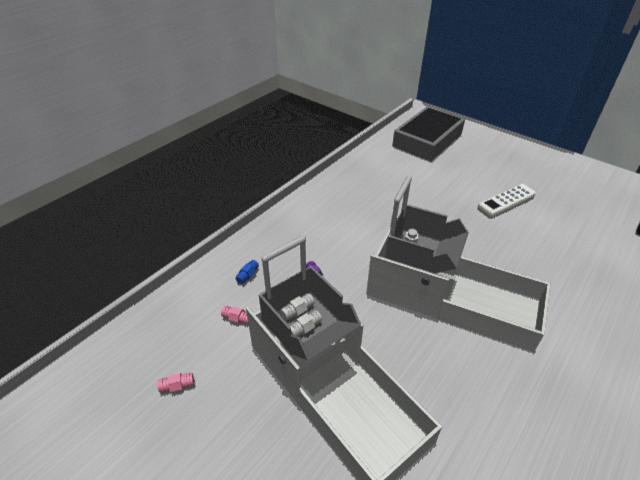

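The side view shows two bins. One, at about (305,310), holds two grey barrel shapes. The other, at about (425,240), shows a small nut. I'll confirm this in enlarged crops and measure the bar.

Run:
```python
from h import *
a=cv2.imread('pics/side0.png')
b=np.hstack([cv2.resize(a[225:365,235:370],(400,415)),cv2.resize(a[165:305,360:495],(400,415))])
b=cv2.convertScaleAbs(b,alpha=1.3)
cv2.imwrite('pics/crop_side.png',b)
s=cv2.imread('pics/scene0.png')
cv2.imwrite('pics/crop_scene.png',cv2.convertScaleAbs(cv2.resize(s[185:305,180:410],(800,417),interpolation=cv2.INTER_CUBIC),alpha=1.4))
```

```text
(no output)
```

View pics/crop_side.png

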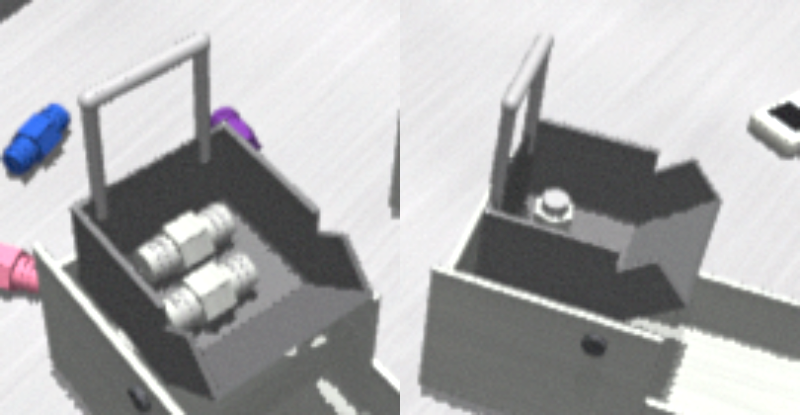

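View pics/crop_scene.png

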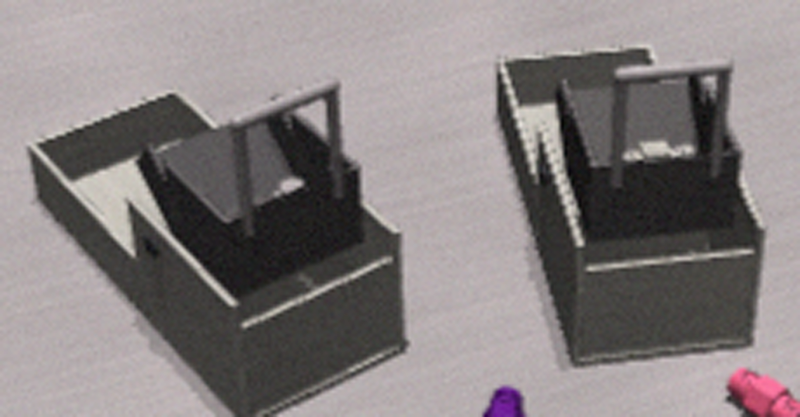

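The crops settle it. The left bin, with its bar at side pixels (265,259)–(304,238), holds two grey barrels with hex collars. The right one holds a short nut. The target is the right-hand bin in the scene image, with its bar at about (358,206)–(389,204). The blue, pink and purple barrels lie outside the bins. Next I'll measure the bar.

```bash
cat > m.py <<'E'
from h import *
def cloud(n,d,box):
    u0,v0,u1,v1=box; U,V=np.meshgrid(np.arange(u0,u1),np.arange(v0,v1)); m=d[V,U]>0
    U,V=U[m],V[m]; c=camera_info(n);K=np.array(c['intrinsics']);z=d[V,U]
    P=np.c_[(U-K[0,2])/K[0,0]*z,-(V-K[1,2])/K[1,1]*z,-z,np.ones_like(z)]
    return (P@np.array(c['world_from_camera']).T)[:,:3]
E
python3 - <<'E'
from m import *
for n,bx in(('side',(255,230,315,275)),('scene',(345,198,398,225))):
    P=cloud(n,np.load(f'pics/{n}0.npy'),bx); B=P[(P[:,2]>.2)&(P[:,2]<.23)]
    c=B.mean(0);w,v=np.linalg.eigh(np.cov((B-c).T)); a=v[:,2]
    t=(B-c)@a; print(n,len(B),c,a,t.min(),t.max(),'mid',c+a*(t.min()+t.max())/2,'zmax',B[:,2].max(),P[:,2].max())
# rim points at tray / cheek
for n,bx in(('side',(240,290,445,480)),('scene',(318,190,402,292))):
    P=cloud(n,np.load(f'pics/{n}0.npy'),bx)
    B=P[(P[:,2]>.095)&(P[:,2]<.106)]
    T=P[(P[:,2]>.042)&(P[:,2]<.054)]
    for Q in (B,T):
        r=cv2.minAreaRect(Q[:,:2].astype(np.float32)*1000); print(n,len(Q),r,cv2.boxPoints(r).round().tolist())
E
```

```text
side 376 [0.66439997 0.12526658 0.21223059] [-0.23283734 -0.97245678  0.01070459] -0.0346061401091202 0.03709053458216073 mid [0.66411074 0.12405859 0.21224389] zmax 0.2168774028525216 0.2168774028525216
scene 179 [0.66966721 0.1218165  0.21081439] [-0.24082141 -0.97046843 -0.01400249] -0.03679514802787537 0.03453927149273763 mid [0.66993884 0.12291113 0.21083019] zmax 0.2164909605843578 0.2164909605843578
side 1282 ((624.693603515625, 132.88185119628906), (121.97429656982422, 135.50616455078125), 76.98867797851562) [[545.0, 89.0], [677.0, 58.0], [704.0, 177.0], [572.0, 208.0]]
side 2061 ((523.8015747070312, 67.83645629882812), (295.3436279296875, 299.20166015625), 76.60436248779297) [[344.0, -41.0], [635.0, -110.0], [704.0, 177.0], [412.0, 246.0]]
scene 557 ((628.1154174804688, 133.0142364501953), (125.52873229980469, 134.52845764160156), 74.4599838256836) [[546.0, 91.0], [676.0, 55.0], [710.0, 175.0], [580.0, 212.0]]
scene 512 ((544.6481323242188, 152.8024139404297), (122.77591705322266, 305.3329162597656), 76.6201400756836) [[382.0, 128.0], [679.0, 58.0], [707.0, 177.0], [410.0, 248.0]]
```

Run:
```python
from m import *
from scipy.spatial.transform import Rotation as R
s=get_state(); print(R.from_rotvec(s['tool_rot']).as_matrix().round(3))
c=camera_info('scene');K=c['intrinsics'];Ti=np.linalg.inv(c['world_from_camera'])
for p in([.19,.62,.24],[0,0,0],[.667,.1235,.2105]):
    q=Ti@np.r_[p,1]; print(p,324+520.5*q[0]/-q[2],241.3-520.5*q[1]/-q[2])
d=np.load('pics/scene0.npy')
for u,v in((498,100),(622,165),(600,240),(490,165),(455,12),(440,190),(258,217),(275,212),(240,100),(450,60),(300,154),(465,150)): print(u,v,pw('scene',d,u,v).round(3))
```

```text
[[-0.    -0.956  0.293]
 [-0.002  0.293  0.956]
 [-1.    -0.    -0.002]]
[0.19, 0.62, 0.24] 446.9718897029573 81.214700508416
[0, 0, 0] 238.22036584016837 161.91812705600955
[0.667, 0.1235, 0.2105] 372.99509871893724 204.74901920686668
498 100 [0.343 0.692 0.227]
622 165 [0.777 0.692 0.239]
600 240 [0.79  0.702 0.034]
490 165 [0.372 0.689 0.032]
455 12 [0.213 0.594 0.445]
440 190 [0.46  0.449 0.05 ]
258 217 [ 0.616 -0.111  0.21 ]
275 212 [ 0.604 -0.071  0.204]
240 100 [0.067 0.009 0.23 ]
450 60 [-0.617  1.22  -0.017]
300 154 [ 0.026  0.201 -0.   ]
465 150 [ 0.21   0.719 -0.001]
```

Request:
jog_arm(
  targets=[
    [0, 0, 0, -5, 0, 0, 8.7],
    [0, 0, 0, -5, 0, 0, 8.7],
    [9.6, 0, 0, 0, 0, -5, 8.7],
    [9.6, 0, 0, 0, 0, 0, 8.7],
    [9.6, 0, 0, 0, 0, 0, 8.7],
    [9.6, 0, 0, 0, 0, 0, 8.7],
    [9.6, 0, 0, 0, 0, 0, 8.7],
    [9.6, 0, 0, 0, 0, 0, 8.7],
    [9.6, 0, 0, 0, 0, 0, 8.7],
    [9.6, 0, 0, 0, 0, 0, 8.7],
  ],
  squeeze=20,
)

```text
time: 1.35
position: [0.176, 0.5734, 0.341]
tool_rot: [0.056, 1.57, -0.058]
ft_force: [-1.1, 0.4, -0.4]
grip_width: 1.006
```

```bash
cat > st.py <<'E'
from h import *
from scipy.spatial.transform import Rotation as R
import sys
s=get_state(); M=R.from_rotvec(s['tool_rot']).as_matrix()
print(s['time'],s['position'].round(4),s['ft_force'].round(1),s['grip_width'],s['joint_positions'].round(2)); print(M.round(3))
if len(sys.argv)>1:
    g=np.array(list(map(float,sys.argv[1:4]))); print('tool delta cm',(M.T@(g-s['position'])*100).round(2))
    print('turn about x left deg', (np.degrees(np.arctan2(M[1,2],M[0,2]))+13.3))
E
python3 st.py .667 .1235 .34
```

```text
1.35 [0.176  0.5734 0.341 ] [-1.1  0.4 -0.4] 1.0061718457017816 [-1.35  0.19  0.04  1.42 -0.01  1.54 -1.38]
[[-0.     0.073  0.997]
 [-0.001  0.997 -0.073]
 [-1.    -0.001 -0.   ]]
tool delta cm [  0.13 -41.29  52.25]
turn about x left deg 9.123284411252058
```

Request:
jog_arm(
  targets=[
    [0, 0, 0, 0, -3.2, 4, 8.7],
    [0, 0, 0, 0, -3.2, 4, 8.7],
    [0, 0, 0, 0, -3.2, 4, 8.7],
    [0, 0, 0, 0, -3.2, 4, 8.7],
    [0, 0, 0, 0, -3.2, 4, 8.7],
    [0, 0, 0, 0, -3.2, 4, 8.7],
    [0, 0, 0, 0, -3.2, 4, 8.7],
    [0, 0, 0, 0, -3.2, 4, 8.7],
    [0, 0, 0, 0, -3.2, 4, 8.7],
    [0, 0, 0, 0, -3.2, 4, 8.7],
  ],
)

```text
time: 2.6
position: [0.5544, 0.2262, 0.3412]
tool_rot: [0.053, 1.571, -0.053]
ft_force: [0.3, 1.2, -0.1]
grip_width: 1.002
```

Request:
jog_arm(
  targets=[
    [0, 0, 0, 0, -3.1, 4, 8.7],
    [0, 0, 0, 0, -3.1, 4, 8.7],
    [0, 0, 0, 0, -3.1, 4.2, 8.7],
    [9.1, 0, 0, 0, 0, 0, 8.7],
    [0, 0, 0, 0, 0, 0, 8.7],
    [0, 0, 0, 0, 0, 0, 8.7],
  ],
)

```text
time: 3.35
position: [0.6686, 0.1275, 0.3414]
tool_rot: [0.175, 1.564, -0.174]
ft_force: [-0.1, -0.2, -0.2]
grip_width: 0.999
```

```bash
python3 st.py .667 .1235 .2105
python3 - <<'E'
from h import *
s=get_state();im,d=snap('wrist','w1')
E
```

```text
3.35 [0.6686 0.1275 0.3414] [-0.1 -0.2 -0.2] 0.9993015566492449 [-0.61  0.4   0.55  1.21 -0.2   1.59 -0.32]
[[-0.001  0.22   0.975]
 [ 0.001  0.975 -0.22 ]
 [-1.     0.    -0.001]]
tool delta cm [13.09 -0.43 -0.06]
turn about x left deg 0.5729709555929787
```

View pics/w1.png

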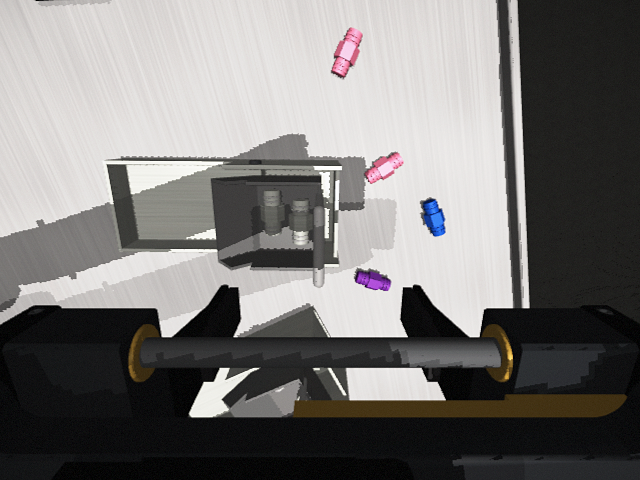

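The wrist view shows the target bar at about x=319, midway between the fingers (about 238 and 403). The two grey adapters are in the bin at (272,212) and (300,220). Now I'll go down and grip.

Request:
jog_arm(
  targets=[
    [0.6, 0, 0, 2, -0.4, -0.1, 8.7],
    [0, 0, 0, 4, 0, 0, 8.7],
    [0, 0, 0, 3.5, 0, 0, 8.7],
    [0, 0, 0, 2, 0, 0, 8.7],
    [0, 0, 0, 1.4, 0, 0, 8.7],
    [0, 0, 0, 0, 0, 0, 8.7],
  ],
)

```text
time: 4.15
position: [0.667, 0.123, 0.2123]
tool_rot: [0.185, 1.563, -0.185]
ft_force: [-0.4, -0.4, 0.2]
grip_width: 1.0
```

```bash
python3 st.py .667 .1235 .2105; python3 -c "
from h import *
snap('side','s2');snap('scene','c2')
a=cv2.imread('pics/s2.png')[120:400,150:450];b=cv2.imread('pics/c2.png')[100:300,260:460]
cv2.imwrite('pics/p2.png',np.hstack([cv2.resize(a,(429,400)),cv2.resize(b,(371,400))]))"
```

```text
4.15 [0.667  0.123  0.2123] [-0.4 -0.4  0.2] 0.9995609437632198 [-0.61  0.43  0.53  1.43 -0.22  1.34 -0.31]
[[-0.001  0.234  0.972]
 [-0.     0.972 -0.234]
 [-1.    -0.    -0.001]]
tool delta cm [ 0.18  0.05 -0.01]
turn about x left deg -0.221575825552085
```

View pics/p2.png

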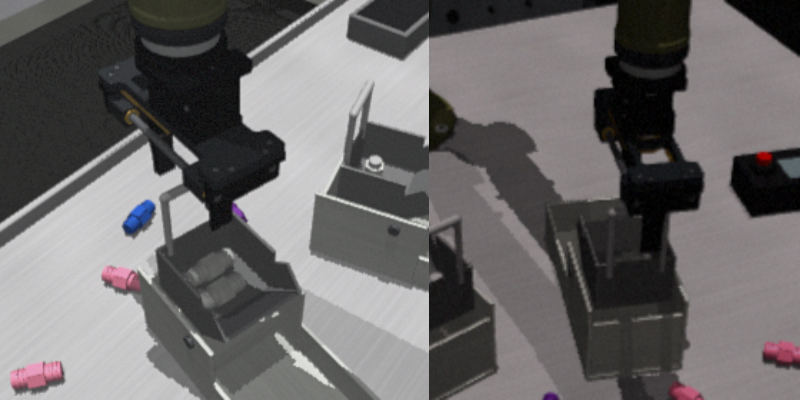

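The fingers straddle the bar and sit between its rods. I'll close them gently.

Request:
jog_arm(
  targets=[
    [0, 0, 0, 0, 0, 0, 4],
    [0, 0, 0, 0, 0, 0, 2],
    [0, 0, 0, 0, 0, 0, 0.6],
    [0, 0, 0, 0, 0, 0, 0.6],
    [0, 0, 0, 0, 0, 0, 0.6],
    [0, 0, 0, 0, 0, 0, 0.6],
  ],
  squeeze=20,
)

```text
time: 5.0
position: [0.6672, 0.1227, 0.2126]
tool_rot: [0.186, 1.563, -0.186]
ft_force: [-0.5, -0.7, -0.1]
grip_width: 0.403
```

Request:
jog_arm(
  targets=[
    [0, 0, 0, 0, 0, 0, 0.6],
    [0, 0, 0, 0, 0, 0, 0.6],
    [0, 0, 0, 0, 0, 0, 0.6],
    [0, 0, 0, 0, 0, 0, 0.6],
  ],
)

```text
time: 5.5
position: [0.6661, 0.123, 0.2125]
tool_rot: [0.186, 1.565, -0.186]
ft_force: [-5.4, 0.4, 2.5]
grip_width: 0.108
```

Run:
```python
from h import *
s=get_state();print(s['grip_width']*87,s['position'],s['ft_force'])
# arc rows: rel displacement in (forward=-z tool, tool x=-up), cm
p=np.array([75,125.]);r=np.hypot(*p);a=np.arctan2(125,75)
th=np.linspace(0,1.5,21);X=r*np.cos(a+th);Z=r*np.sin(a+th)
print(np.c_[-np.diff(Z)/10,np.diff(X)/10].round(2).tolist())
```

```text
9.377591806476609 [0.66614369 0.1229855  0.21246939] [-5.37380822  0.41714046  2.46093822]
[[-0.53, -0.96], [-0.45, -0.99], [-0.38, -1.03], [-0.3, -1.05], [-0.22, -1.07], [-0.14, -1.08], [-0.06, -1.09], [0.02, -1.09], [0.11, -1.09], [0.19, -1.08], [0.27, -1.06], [0.35, -1.04], [0.42, -1.01], [0.5, -0.97], [0.57, -0.93], [0.64, -0.89], [0.7, -0.84], [0.76, -0.78], [0.82, -0.72], [0.87, -0.66]]
```

Request:
jog_arm(
  targets=[
    [0, 0, 0, -0.5, 0, -0.96, 0.6],
    [0, 0, 0, -0.45, 0, -1.0, 0.6],
    [0, 0, 0, -0.4, 0, -1.03, 0.6],
    [0, 0, 0, -0.3, 0, -1.05, 0.6],
    [0, 0, 0, -0.2, 0, -1.07, 0.6],
    [0, 0, 0, -0.15, 0, -1.08, 0.6],
  ],
)

```text
time: 6.25
position: [0.6075, 0.1369, 0.2342]
tool_rot: [0.187, 1.559, -0.186]
ft_force: [4.3, -0.6, 3.4]
grip_width: 0.105
```

Request:
jog_arm(
  targets=[
    [0, 0, 0, -0.05, 0, -1.09, 0.6],
    [0, 0, 0, 0, 0, -1.09, 0.6],
    [0, 0, 0, 0.1, 0, -1.09, 0.6],
    [0, 0, 0, 0.2, 0, -1.08, 0.6],
    [0, 0, 0, 0.25, 0, -1.06, 0.6],
  ],
)

```text
time: 6.88
position: [0.5533, 0.1499, 0.2275]
tool_rot: [0.186, 1.564, -0.186]
ft_force: [2.8, -2.3, 4.1]
grip_width: 0.103
```

```bash
cat > arc.py <<'E'
from h import *
s=get_state();q=s['position'][:2]-[.594,.1408];xr=q@[.973,-.230];zr=s['position'][2]-.085
print('rack x,y,z-piv mm',xr*1e3,q@[.23,.973]*1e3,zr*1e3,'r',np.hypot(xr,zr),'theta',np.arctan2(zr,xr)-np.arctan2(125,75),s['ft_force'],s['grip_width']*87,s['time'])
E
python3 arc.py
```

```text
rack x,y,z-piv mm -41.662361711836084 -0.5396093213815871 142.48372531174442 r 0.14844987154632536 theta 0.8248900948317635 [ 2.80897149 -2.31371659  4.10724156] 8.933455186824553 6.875
```

Request:
jog_arm(
  targets=[
    [0, 0, 0, 0.35, 0, -1.04, 0.6],
    [0, 0, 0, 0.42, 0, -1.01, 0.6],
    [0, 0, 0, 0.5, 0, -0.97, 0.6],
    [0, 0, 0, 0.57, 0, -0.93, 0.6],
    [0, 0, 0, 0.64, 0, -0.89, 0.6],
    [0, 0, 0, 0.7, 0, -0.84, 0.6],
    [0, 0, 0, 0.76, 0, -0.78, 0.6],
    [0, 0, 0, 0.82, 0, -0.72, 0.6],
    [0, 0, 0, 0, 0, 0, 0.6],
  ],
)

```text
time: 8.0
position: [0.4832, 0.1671, 0.1785]
tool_rot: [0.185, 1.565, -0.186]
ft_force: [0.9, -0.7, -3.3]
grip_width: 0.109
```

```bash
python3 arc.py
```

```text
rack x,y,z-piv mm -113.85883350095438 0.1382010733366441 93.49699906702135 r 0.14732794304115102 theta 1.4237013941116912 [ 0.89941949 -0.74630733 -3.29998095] 9.461496615776781 8.0
```

Request:
jog_arm(
  targets=[
    [0, 0, 0, 0.45, 0, -0.3, 0.6],
    [0, 0, 0, 0.45, 0, -0.3, 0.6],
    [0, 0, 0, 0, 0, 0, 0.6],
  ],
)

```text
time: 8.38
position: [0.4776, 0.1685, 0.1704]
tool_rot: [0.185, 1.565, -0.186]
ft_force: [-3.9, -0.0, 1.0]
grip_width: 0.108
```

```bash
python3 arc.py
```

```text
rack x,y,z-piv mm -119.67553943625492 0.2000658860963313 85.36145035963854 r 0.14699936036207653 theta 1.4916365825927667 [-3.86337211 -0.01535933  1.00017788] 9.377288159298537 8.375
```

Request:
jog_arm(
  targets=[
    [0, 0, 0, 0.3, 0, -0.2, 0.6],
    [0, 0, 0, 0, 0, 0, 0.6],
  ],
)

```text
time: 8.62
position: [0.4771, 0.1687, 0.1694]
tool_rot: [0.187, 1.562, -0.185]
ft_force: [-5.5, -3.8, 11.1]
grip_width: 0.107
```

```bash
python3 arc.py
```

```text
rack x,y,z-piv mm -120.13410176818688 0.21603067631922562 84.43260019662425 r 0.1468368699734916 theta 1.4986000257384546 [-5.46926239 -3.75799403 11.09187939] 9.321138996583976 8.625
```

Request:
jog_arm(
  targets=[
    [0, 0, 0, 0.3, 0, -0.1, 0.6],
    [0, 0, 0, 0, 0, 0, 0.6],
    [0, 0, 0, 0, 0, 0, 0.6],
  ],
)

```text
time: 9.0
position: [0.4772, 0.1691, 0.1686]
tool_rot: [0.188, 1.56, -0.184]
ft_force: [-7.2, -3.9, 21.4]
grip_width: 0.104
```

```bash
python3 arc.py; python3 -c "
from h import *
snap('side','s3');snap('scene','c3')
a=cv2.imread('pics/s3.png')[200:480,200:500];b=cv2.imread('pics/c3.png')[100:300,260:460]
cv2.imwrite('pics/p3.png',cv2.convertScaleAbs(np.hstack([cv2.resize(a,(429,400)),cv2.resize(b,(371,400))]),alpha=1.4))"
```

```text
rack x,y,z-piv mm -120.13510645992245 0.6324741046039004 83.57700118480756 r 0.14634739126879653 theta 1.5033871687952152 [-7.21567572 -3.91829574 21.44252315] 9.007107666078996 9.0
```

View pics/p3.png

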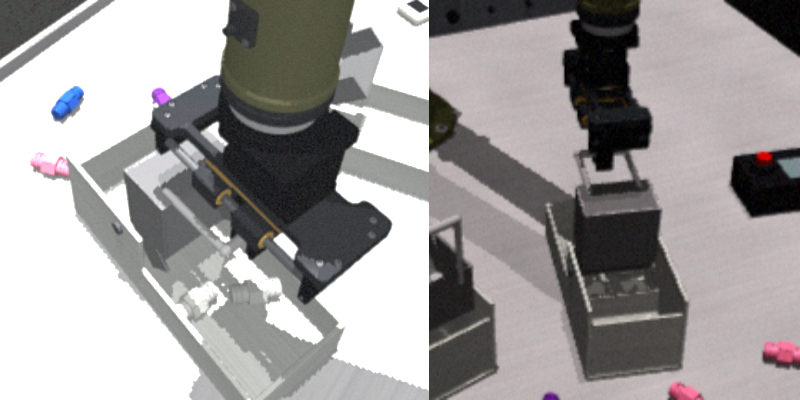

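The bin is at its stop: the force is rising with no further motion, and θ≈1.50. Two adapters are visible in the tray. I'll relieve the force, release and retreat straight up.

Request:
jog_arm(
  targets=[
    [0, 0, 0, -0.3, 0, 0.1, 0.6],
    [0, 0, 0, 0, 0, 0, 2],
    [0, 0, 0, 0, 0, 0, 3],
    [0, 0, 0, 0, 0, 0, 3],
    [0, 0, 0, 0, 0, 0, 3],
    [0, 0, 0, 0, 0, 0, 3],
  ],
)

```text
time: 9.85
position: [0.4769, 0.1687, 0.1679]
tool_rot: [0.186, 1.563, -0.186]
ft_force: [-1.1, 0.1, 0.0]
grip_width: 0.344
```

```bash
python3 arc.py
```

```text
rack x,y,z-piv mm -120.37980542238023 0.1589838937038038 82.86315480691566 r 0.14614239623765923 theta 1.508353123787007 [-1.09221784  0.05892739  0.02837108] 29.903098819107797 9.85
```

Request:
jog_arm(
  targets=[
    [0, 0, 0, -1, 0, 0, 3],
    [0, 0, 0, -2, 0, 0, 3],
    [0, 0, 0, -4, 0, 0, 3],
    [0, 0, 0, -5, 0, 0, 3],
    [0, 0, 0, 0, 5, 0, 3],
    [0, 0, 0, 0, 5, 0, 3],
    [0, 0, 0, 0, 5, 0, 3],
    [0, 0, 0, 0, 5, 0, 3],
    [0, 0, 0, 0, 0, 0, 3],
    [0, 0, 0, 0, 0, 0, 3],
  ],
)

```text
time: 11.1
position: [0.524, 0.3623, 0.2882]
tool_rot: [0.185, 1.562, -0.187]
ft_force: [-0.4, -0.5, 0.4]
grip_width: 0.342
```

```bash
python3 -c "
from m import *
_,d=snap('side','s4');_,e=snap('scene','c4')
a=cv2.imread('pics/s4.png')[200:480,200:500];b=cv2.imread('pics/c4.png')[170:320,180:420]
cv2.imwrite('pics/p4.png',cv2.convertScaleAbs(np.hstack([cv2.resize(a,(429,400)),cv2.resize(b,(371,400))]),alpha=1.2))
cv2.imwrite('pics/s4v.png',cv2.imread('pics/s4.png'))"
```

```text
(no output)
```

View pics/p4.png

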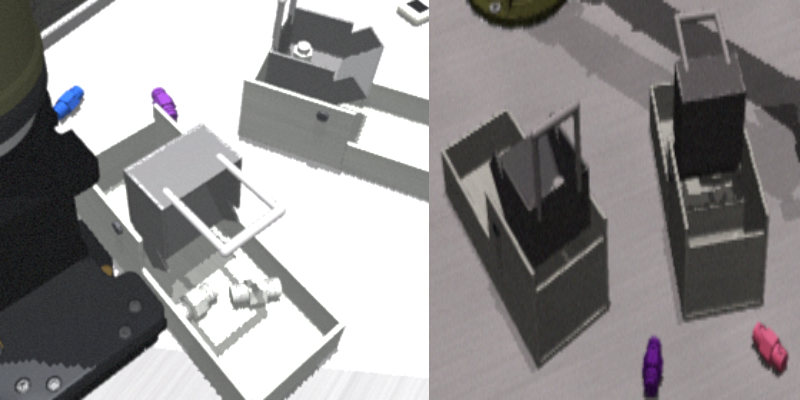

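View pics/s4.png

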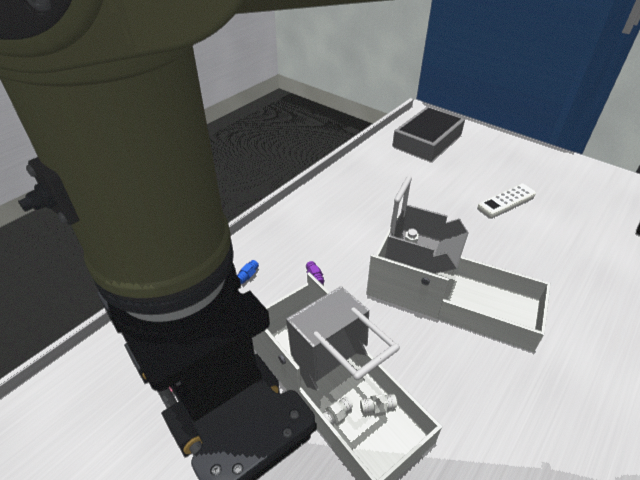

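Both adapters are in the tray, at side pixels (340,408) and (378,403). The other bin is still shut with its nut visible at (411,234). I'll check the bar and adapter heights.

```bash
python3 -c "
from m import *
d=np.load('pics/s4.npy')
def rk(p): q=p[:2]-np.array([.594,.1408]); return (np.array([q@[.973,-.230],q@[.23,.973],p[2]])*1e3).round(0)
for u,v in((358,376),(378,361),(396,347),(340,408),(334,403),(345,404),(370,405),(378,402),(388,401),(360,425),(411,234)): print(u,v,rk(pw('side',d,u,v)))
n=np.load('pics/side0.npy');bb=[np.median(np.abs(cloud('side',x,(390,175,470,270))-0),0) for x in(d,n)];print(bb)
a=cv2.imread('pics/s4.png')[370:440,310:420];cv2.imwrite('pics/p5.png',cv2.resize(a,(770,490),interpolation=cv2.INTER_CUBIC))
"
```

```text
358 376 [-122.   31.  171.]
378 361 [-123.   -1.  173.]
396 347 [-121.  -33.  172.]
340 408 [-88.  23.  30.]
334 403 [-77.  25.  31.]
345 404 [-87.  13.  28.]
370 405 [-109.  -16.   25.]
378 402 [-115.  -26.   30.]
388 401 [-121.  -41.   26.]
360 425 [-117.    8.    5.]
411 234 [  54. -256.  111.]
[array([0.5898729 , 0.15988729, 0.09868363]), array([0.58992075, 0.15971964, 0.09848515])]
```

View pics/p5.png

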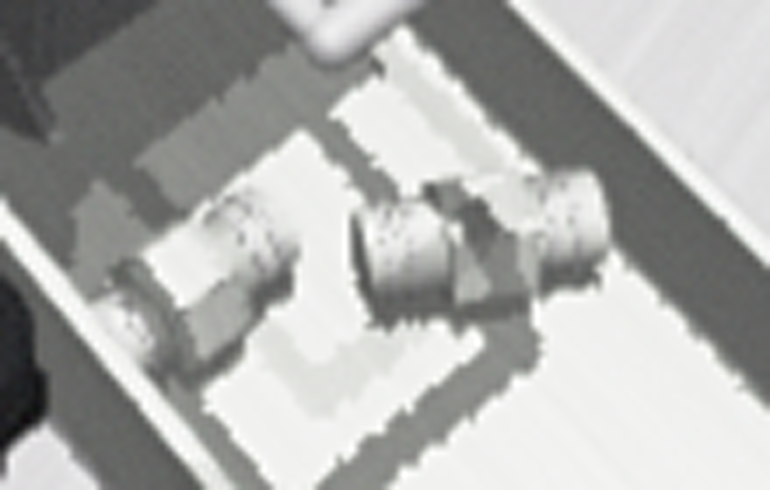

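Both adapters lie flat on the tray floor, with tops at about 30 mm. The bar is at its stop position, and bin B's cloud hasn't moved. Handing in.

```bash
python3 -c "
from bench import *
s=get_state();print(s['time'],abs(s['qd']).max());print(close_job())"
```

```text
11.2 0.009582498011797887
the job is handed in; nothing more can be done
None
```

I gripped the adapters' bin by its bar, pulled it to its forward stop, released it and backed the arm clear. I handed the job in at 11.2 s, and no verdict was reported.

- **Bin with the adapters:** while I held it, the force rose to about 23 N with almost no further motion, so it was on the stop. After release, the bar surface read x about -122 mm and z about 172 mm in rack_a. That matches the stated stop position (x -119, z 169) to within about 3 mm.
- **Adapters:** both lie flat on the catch tray floor, at about x -85 and x -115 mm in rack_a.
- **Other bin:** it is still shut with a nut visible. Its depth readings before and after agree to about 0.2 mm.
- **Look-alikes:** I didn't touch any of the blue, pink or purple ones. The arm hid the pink ones in the last side view.

No check failed or disagreed.

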